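# Level the low equipment shelf

### The job

Lift the small spirit level up off the two hooks of its rack, lay it flat and lengthwise on the tilted grey shelf of the levelling stand and let go of it. Turn the shelf's levelling foot by its black wing until the bubble rests between the two lines of the vial. Then press the level down firmly on the shelf with the bubble still between the lines, and finish while holding it pressed like that; leave the other things on the worktop where they are.

Things in the scene. Friction and masses are not known exactly. Their poses are not given: they have to be found in the camera images.
- level: Spirit level: aluminium bar 24 mm wide (x), 110 long (y), 0.2 kg; origin: centre of its underside, z up. A round vial lies along y in the middle 58 mm (top 23 mm up); grasp there across the 24 mm, over its side walls (22 mm high). Starts hanging level from the rack's two hooks by 7 mm steel pins that stick out 18 mm from its ends, 20 mm above its underside; underside about 10 cm over the worktop.
- level_pad (a point): Middle of the flat top of one of the level's two solid end blocks (24x26 mm), at +42 mm in the level's y and 27 mm above its underside; the other is its mirror image at -42 mm. Plain metal: press on either.
- bubble (a joint): Place of the white bubble (11 mm long, seen on top of the vial) along the level's +y, in m from the vial's middle, up to 0.018 either way. It creeps to the higher end, 0.25 m per rad of lengthwise tilt, and takes about 1 s to settle. Two black rings round the vial, 8 mm either side of the middle, are the lines: within 0.0025 it is between them.
- rack: Fixed rack of the level: dark base 85x180 mm; two steel posts 34 mm to +x of the hooks at y = +66 and -66 mm, free between them. Each bears a vee hook of 6 mm bar, open upward: bar centre lowest at x = 0, 115 mm up; the free tip, toward -x, is 14 mm higher, the post side 20 mm. Origin: on the worktop below the middle between the hooks; y along the hanging level, z up.
- shelf: Low grey steel shelf of the levelling stand, origin on its hinge pin, 6 mm below its top. The plate runs 206 mm to its -y from the pin, 82 mm wide (x), with an 8 mm lip on the +x edge; a 34 mm wide tongue at the -y end leads to the levelling foot. At the start the foot end is low by 0.02 to 0.07 rad. Only the foot moves it; pressing (under 25 N) does not.
- shelf_mid (a point): Middle of the shelf plate's top face, 100 mm from the hinge pin, 39 to 46 mm above the worktop; x across the shelf, y lengthwise toward the hinge end (the foot is at -y), z square to the plate. The level belongs here, its length along this y (either way round), middle to middle within about 2 cm.
- foot_wing (a point): Middle of the black wing on the levelling foot, 145 mm from shelf_mid at the shelf's -y end, 90 mm above the worktop: a bar 14 mm thick (x of this frame), 40 mm long (y), 26 mm high, top 13 mm above this point. It turns about the upright axis through this point and keeps its height. Grasp it across the 14 mm.
- foot (a joint): Turn of the levelling foot in rad, 0 to 2.2, growing clockwise seen from above; starts at 0.1 to 0.5. Each rad clockwise raises the shelf's foot end by 0.045 rad (steep thread). Friction 0.2 N m; it stays where left. The stand is not quite true, so the shelf is level at 0.5 to 1.5 rad clockwise of the start: go by the bubble.
- binder_clip_0: Bystander: largest black binder clip, 41x51x21 mm. Origin: centre of the underside.
- binder_clip_1: Bystander: smaller black binder clip, 32x40x16 mm. Origin: centre of the underside.
- eraser: Bystander: white eraser in a grey sleeve, 23x52x13 mm. Origin: centre of the underside.
- staple_box_b: Bystander: small carton, 37x62x31 mm. Origin: centre of the underside.
Things that resemble listed ones, but are neither listed nor needed, are in the scene too. Of the things like the level, leave any that is red or yellow; of the rest the larger one is meant.

How it is judged:
By the outcome, as a careful person would: the job done as asked, in the order asked, and still so for the second after the job is handed in, while the arm keeps its last pose, push and grip.
It also fails if it takes over 61 s, if anything falls off the work surface, if the arm or the gripper's body presses on something with over 40 N, if the wrist force passes 120 N, or if a joint passes its speed limit or range.

### The arm

A 6-joint arm with a two-finger parallel gripper is mounted at the origin on a cart in front of the work surface, level with it; the furniture and walls round the work are solid. World frame = base frame: x ahead of the robot, y to its left, z up, the work surface at z = 0. Lengths are in m, angles in degrees, forces in N, time in s.
With the tool pointing down it reaches from about 0.35 to 0.875 m from the base axis. Payload 4.2 kg.
Tool frame: the origin (TCP) lies midway between the tips of the shut fingers; the grasp point (between the pads) lies 19 mm behind it (hold_point_z is the z of the grasp point in the tool frame, in m); z points along the fingers, y is the direction in which the jaws open and shut (so a half turn about z gives the same grasp; the last joint's range is limited). The gripper opens to 87 mm and grips with 3 to 60 N. Pads are 19 mm wide; open, the fingers measure 117 mm over their backs; the gripper's body (75 mm by 190 mm) begins 51 mm behind the grasp point.
Start: joints at [79.389, 22.042, 0.453, 0, -68.411, -14.817], TCP at [0.268, 0.564, 0.223] pointing down, gripper open.
Joint ranges: [-179.83, 179.83], [-69.29, 118.12], [-61.27, 80.66], [-181.25, 117.63], [-171.15, -9.14], [-177.46, 177.46]. Speed limits (degrees/s): [159.86, 159.86, 180, 180, 180, 180].

### API

Orientations are given as a 3x3 rotation matrix whose columns are the frame's x, y, z axes.
In Python, from station import * gives the robot as it stands. The module is installed in compiled form; this text tells all that it offers.
- The arm moves only by the tool jog_arm, never from a script. Its argument "moves" is a list of rows, each a list of 7 numbers: the closure, from -1 (fully open) to 1 (shut), then the shift along the tool's x, y, z in m, then the turn, a rotation vector about the tool's x, y, z in rad. In form: [[gripper, x, y, z, wx, wy, wz], ...]. A call has exactly 10 rows; each row is the pose to reach, as a shift and turn from the pose commanded when the call began, along the tool's axes at that moment; what a row does not reach only later rows make up. A row lasts 1/12 s, in which the tool goes at most 41.7 mm and 7.16 degrees, less where a joint would pass 70% of its speed; a pose out of reach is approached as far as the arm can. A call with a gripper value outside its range is refused whole. The fingers move at their own pace and stop on an object; the grip force is fixed at half the most. Time passes only in rows, so rows that repeat a pose let the fingers close, or fill a call up. It gives the time, the measured TCP pose, the force and the opening at its end, in the units of the state.
- sense(): the state, without advancing time (a new reading comes with each control period).
- capture(name): name is "side" or "top"; returns a dict with "frame" (384x512x3 uint8, red, green, blue), "fov_y" (degrees; the focal length in pixels is half the picture's height over the tangent of half this angle, whatever the lens; pixels are square), "cx", "cy" (the principal point, pixels), "k1" (the pictures are not rectified: a ray, as slopes to the right and down, at radius r is drawn at 1 + k1 r^2 times it, then the intrinsics apply), "world_from_camera" (4x4, takes a point from camera to world coordinates). Camera axes: x right, y down, z forward; pixel columns grow to the right and rows downward; lengths in m; the calibration is good to about 2 mm. A picture is of the moment at which its call begins. There is no depth.
- finish_job(): hands the job in, once; it reports no verdict.
The state is a dict: "time_s": time; "joints": joint angles; "joint_velocities": joint speeds; "effort": joint torques, N m; "tcp_pos": TCP position; "ee_rot": TCP orientation; "wrist_force": force on the tool from outside, world axes, zero at the start; "moment": the same for the moment, N m; "gripper_width": opening from 0.0 (shut) to 1.0 (fully open).
Only numpy, scipy, OpenCV 4.12 (cv2) and the standard library are available. Lean on these libraries where they do the work, as an engineer would, in place of code of your own. Each camera call takes 0.05 s, during which the arm holds its last target.

## Working session

There is one attempt and no reset: what is moved stays moved. The work goes in short steps, Python scripts to look and compute and a tool call to move; the robot and the scene stay as the last step left them, time stands still between calls to the robot, and variables do not carry over. Pictures are saved under pics/ and viewed, and the job is handed in when it is done.

Besides the shell and the picture viewer there is one more tool, called after "Request:" as name([rows], argument=value, ...), one row to a line, values as JSON. jog_arm: Moves the arm, as the interface text tells. Its arguments: {"type":"object","properties":{"moves":{"type":"array"}},"required":["moves"]}

```bash
mkdir -p pics; cat > h.py <<'E'
from station import *
import numpy as np, cv2
def cap(n,f=None):
    c=capture(n)
    if f: cv2.imwrite('pics/'+f,cv2.cvtColor(c['frame'],cv2.COLOR_RGB2BGR))
    return c
def K(c):
    f=192/np.tan(np.radians(c['fov_y'])/2); return np.array([[f,0,c['cx']],[0,f,c['cy']],[0,0,1.]])
def ray(c,u,v):
    p=cv2.undistortPoints(np.array([[[u,v]]],float),K(c),np.array([c['k1'],0,0,0.]),None)  # approx dist model
    k=K(c); xd=np.array([(u-c['cx'])/k[0,0],(v-c['cy'])/k[0,0]]); x=xd.copy()
    for _ in range(30): x=xd/(1+c['k1']*(x@x))
    T=np.array(c['world_from_camera']); d=T[:3,:3]@np.array([x[0],x[1],1]); return T[:3,3],d/np.linalg.norm(d)
def onz(c,u,v,z):
    o,d=ray(c,u,v); return o+d*(z-o[2])/d[2]
def proj(c,P):
    T=np.array(c['world_from_camera']); q=T[:3,:3].T@(np.array(P)-T[:3,3]); x=q[:2]/q[2]; x=x*(1+c['k1']*(x@x)); k=K(c)
    return x*k[0,0]+[c['cx'],c['cy']]
def tri(c1,p1,c2,p2):
    o1,d1=ray(c1,*p1); o2,d2=ray(c2,*p2)
    s=np.linalg.lstsq(np.stack([d1,-d2],1),o2-o1,rcond=None)[0]
    a=o1+d1*s[0]; b=o2+d2*s[1]; return (a+b)/2,np.linalg.norm(a-b)
def crop(c,f,u0,u1,v0,v1,s):
    im=cv2.cvtColor(c['frame'],cv2.COLOR_RGB2BGR)[v0:v1,u0:u1]
    cv2.imwrite('pics/'+f,cv2.resize(im,None,fx=s,fy=s,interpolation=cv2.INTER_CUBIC))
E
python3 - <<'E'
from h import *
for n in('top','side'):
    c=cap(n,n+'0.png'); print(n,c['fov_y'],c['cx'],c['cy'],c['k1'],np.round(c['world_from_camera'],3).tolist())
print(sense())
E
```

```text
top 44.06649539390868 246.04663243007613 188.18914409193613 -0.08507116025068165 [[-0.0, -0.993, 0.119, 0.381], [-1.0, -0.001, -0.006, 0.102], [0.006, -0.119, -0.993, 1.324], [0.0, 0.0, 0.0, 1.0]]
side 42.72246635016067 255.55683559895186 196.9476582705218 -0.02317592217550956 [[-0.982, -0.13, 0.136, 0.321], [-0.188, 0.633, -0.751, 1.28], [0.012, -0.763, -0.646, 1.126], [0.0, 0.0, 0.0, 1.0]]
{'time_s': 0.1, 'joints': array([ 7.93906344e+01,  2.20850891e+01,  3.89487149e-01, -2.40612649e-02,
       -6.84108894e+01, -1.48161077e+01]), 'joint_velocities': array([-0.12355473, -0.10931622,  0.13441296,  0.10829588,  0.01192295,
       -0.08223419]), 'effort': array([-7.26186536e-04, -3.91692209e+01,  1.87935930e+01,  4.23196837e+00,
        1.34791961e-02, -7.17752300e-05]), 'tcp_pos': array([0.26810247, 0.56399909, 0.22159842]), 'ee_rot': array([[ 9.03078030e-01, -4.29475895e-01, -7.26001528e-04],
       [-4.29476498e-01, -9.03076330e-01, -1.75492786e-03],
       [ 9.80644179e-05,  1.89663739e-03, -9.99998197e-01]]), 'wrist_force': array([ 0.64717809, -0.56145091,  0.13495218]), 'moment': array([0.02851373, 0.02617219, 0.01947442]), 'gripper_width': 1.0015036740515846}
```

View pics/top0.png

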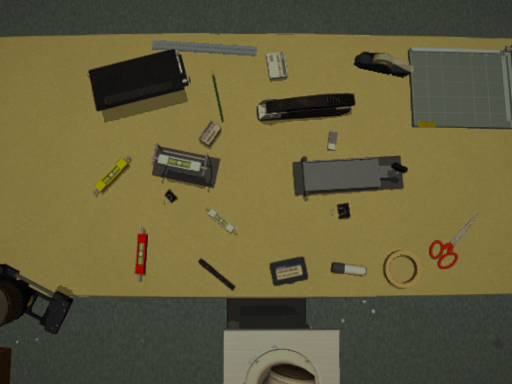

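View pics/side0.png

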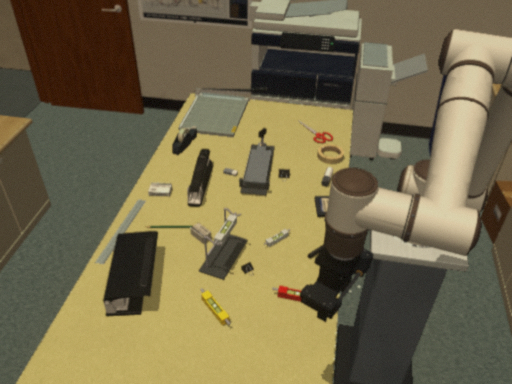

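Things that could be taken for the level, in top-view pixels:
- (182,162): silver one on the rack
- (112,175): yellow
- (141,253): red
- (221,221): small silver one on the table

I choose the one on the rack, since it's the larger of the two that aren't red or yellow. I'll check it in a close crop.

```bash
python3 - <<'E'
from h import *
c=cap('top'); crop(c,'t1.png',140,235,130,200,8); crop(c,'t2.png',285,415,140,205,6)
c=cap('side'); crop(c,'s1.png',190,260,195,285,6); crop(c,'s2.png',225,305,115,200,6)
E
```

```text
(no output)
```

View pics/t1.png

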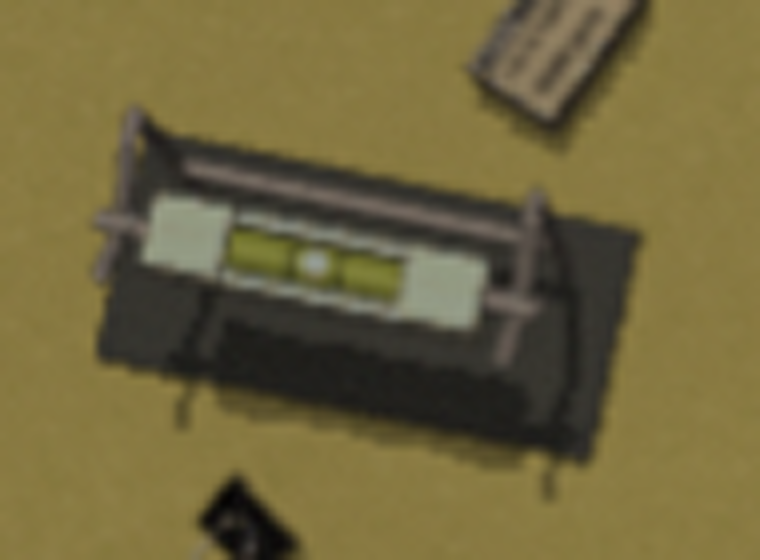

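View pics/t2.png

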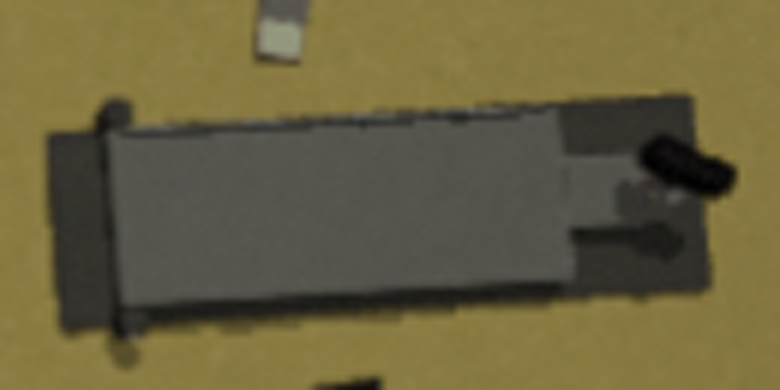

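View pics/s1.png

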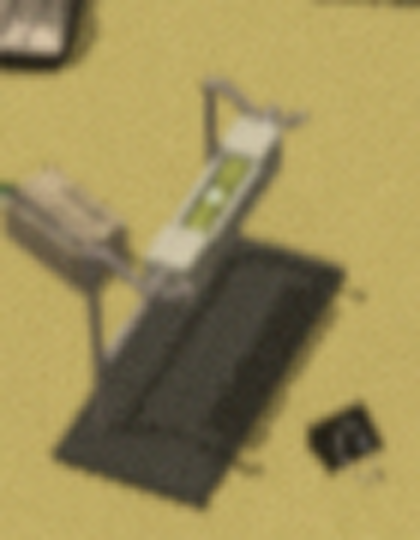

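View pics/s2.png

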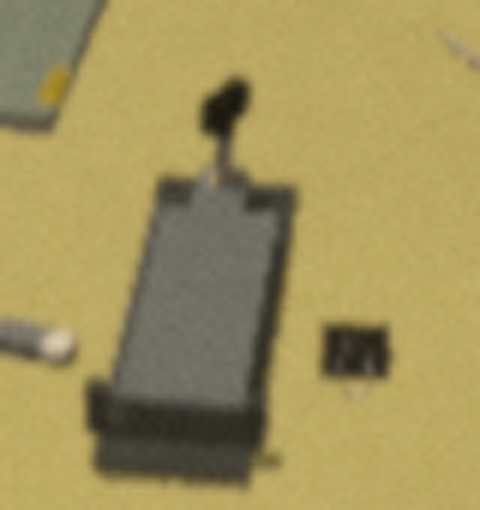

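The crop confirms it: a silver level with a yellow vial hangs from both hooks, centred at about (179,162) in the top view with the bubble at its middle. The shelf spans about (303–380, 160–190), and the wing is at about (399,167).

```bash
cat >> h.py <<'E'
def cu(p,u0,v0,s): return ((p[0]+.5)/s-.5+u0,(p[1]+.5)/s-.5+v0)
E
python3 - <<'E'
from h import *
t=cap('top'); s=cap('side')
T1=lambda p:cu(p,140,130,8); T2=lambda p:cu(p,285,140,6); S1=lambda p:cu(p,190,195,6); S2=lambda p:cu(p,225,115,6)
print('bubble',tri(t,T1((315,262)),s,S1((215,193))))
for p in [(155,192),(143,262),(490,258),(475,330),(316,260)]: print('lev',onz(t,*T1(p),.130).round(4))
print('shelf corners')
for p in [(112,132),(560,110),(575,280),(120,305)]:
  print(onz(t,*T2(p),.043).round(4))
print('shelf side far/near', [onz(s,*S2(p),.043).round(3) for p in[(160,195),(285,200),(108,392),(250,405)]])
for p in [(655,150),(722,178),(689,165)]: print('wing',onz(t,*T2(p),.100).round(4))
print('wing tri',tri(t,T2((689,165)),s,S2((226,105))))
E
```

```text
bubble (array([0.59150839, 0.26718624, 0.12550039]), np.float64(0.0014528309511597092))
lev [0.6128 0.3183 0.13  ]
lev [0.59   0.3217 0.13  ]
lev [0.5913 0.2105 0.13  ]
lev [0.568 0.215 0.13 ]
lev [0.5906 0.2662 0.13  ]
shelf corners
[ 0.6075 -0.0625  0.043 ]
[ 0.6184 -0.2702  0.043 ]
[ 0.5395 -0.2744  0.043 ]
[ 0.5279 -0.065   0.043 ]
shelf side far/near [array([ 0.621, -0.271,  0.043]), array([ 0.541, -0.282,  0.043]), array([ 0.611, -0.063,  0.043]), array([ 0.526, -0.068,  0.043])]
wing [ 0.5901 -0.2955  0.1   ]
wing [ 0.5777 -0.3251  0.1   ]
wing [ 0.5835 -0.3105  0.1   ]
wing tri (array([ 0.58572379, -0.31411245,  0.08924712]), np.float64(0.0008832171186034353))
```

```bash
cat >> h.py <<'E'
from scipy.spatial.transform import Rotation as R
def rot(psi,tilt=0):
    # tool down, tool x at yaw psi (deg); tilt: rotation about tool y (rad)
    a=np.radians(psi); x=np.array([np.cos(a),np.sin(a),0]); z=np.array([0,0,-1.]); y=np.cross(z,x)
    return np.stack([x,y,z],1)@R.from_rotvec([0,tilt,0]).as_matrix()
def goto(P,psi,tilt=0,S=None):
    S=S or sense(); Rm=S['ee_rot']
    print('d',(Rm.T@(np.array(P)-S['tcp_pos'])).round(4),'w',R.from_matrix(Rm.T@rot(psi,tilt)).as_rotvec().round(4))
def st():
    S=sense(); print(round(S['time_s'],2),S['tcp_pos'].round(4),'psi',np.degrees(np.arctan2(S['ee_rot'][1,0],S['ee_rot'][0,0])).round(2),'F',S['wrist_force'].round(2),'M',S['moment'].round(2),'w',round(S['gripper_width'],3),S['joints'].round(1)); return S
E
python3 -c "
from h import *
st(); goto([.591,.267,.20],-101.4)"
```

```text
0.3 [0.2683 0.5643 0.2222] psi -25.43 F [-0.18  0.34 -0.88] M [-0.    0.02 -0.01] w 0.998 [ 79.4  22.1   0.4  -0.  -68.4 -14.8]
d [0.4191 0.1299 0.0223] w [ 5.0000e-04 -5.0000e-04  1.3259e+00]
```

Request:
jog_arm([
  [-1,0.419,0.13,0.022,0,0,1.326],
  [-1,0.419,0.13,0.022,0,0,1.326],
  [-1,0.419,0.13,0.022,0,0,1.326],
  [-1,0.419,0.13,0.022,0,0,1.326],
  [-1,0.419,0.13,0.022,0,0,1.326],
  [-1,0.419,0.13,0.022,0,0,1.326],
  [-1,0.419,0.13,0.022,0,0,1.326],
  [-1,0.419,0.13,0.022,0,0,1.326],
  [-1,0.419,0.13,0.022,0,0,1.326],
  [-1,0.419,0.13,0.022,0,0,1.326],
])

```text
time_s: 1.13
tcp_pos: [0.5756, 0.2808, 0.2017]
ee_rot: [[-0.129, -0.992, 0.0], [-0.992, 0.129, 0.0], [-0.0, -0.0, -1.0]]
wrist_force: [0.1, -0.1, -0.3]
gripper_width: 1.001
```

```bash
python3 -c "
from h import *
st(); goto([.591,.267,.20],-101.4); goto([.591,.267,.1065],-101.4)"
```

```text
1.13 [0.5756 0.2808 0.2017] psi -97.4 F [ 0.08 -0.05 -0.34] M [ 0.15 -0.09 -0.  ] w 1.001 [ 40.5  24.3   1.   -0.  -66.6 -47.9]
d [ 0.0117 -0.0171  0.0017] w [-0.0001  0.0002  0.0699]
d [ 0.0117 -0.0171  0.0952] w [-0.0001  0.0002  0.0699]
```

Request:
jog_arm([
  [-1,0.0117,-0.0171,0,0,0,0.07],
  [-1,0.0117,-0.0171,0,0,0,0.07],
  [-1,0.0117,-0.0171,0.02,0,0,0.07],
  [-1,0.0117,-0.0171,0.03,0,0,0.07],
  [-1,0.0117,-0.0171,0.03,0,0,0.07],
  [-1,0.0117,-0.0171,0.03,0,0,0.07],
  [-1,0.0117,-0.0171,0.03,0,0,0.07],
  [-1,0.0117,-0.0171,0.03,0,0,0.07],
  [-1,0.0117,-0.0171,0.03,0,0,0.07],
  [-1,0.0117,-0.0171,0.03,0,0,0.07],
])

```text
time_s: 1.97
tcp_pos: [0.5899, 0.2691, 0.1724]
ee_rot: [[-0.191, -0.982, 0.001], [-0.982, 0.191, 0.001], [-0.001, -0.001, -1.0]]
wrist_force: [-0.6, -0.6, 0.3]
gripper_width: 0.998
```

```bash
python3 -c "
from h import *
st(); goto([.591,.267,.1065],-101.4)
c=cap('side');crop(c,'s3.png',170,290,150,270,5)"
```

```text
1.97 [0.5899 0.2691 0.1724] psi -101.02 F [-0.6  -0.6   0.31] M [ 0.05 -0.03 -0.02] w 0.998 [ 38.8  26.3  -0.2   0.  -63.5 -49.8]
d [ 0.0019 -0.0014  0.0659] w [-0.0008  0.0009  0.0066]
```

View pics/s3.png

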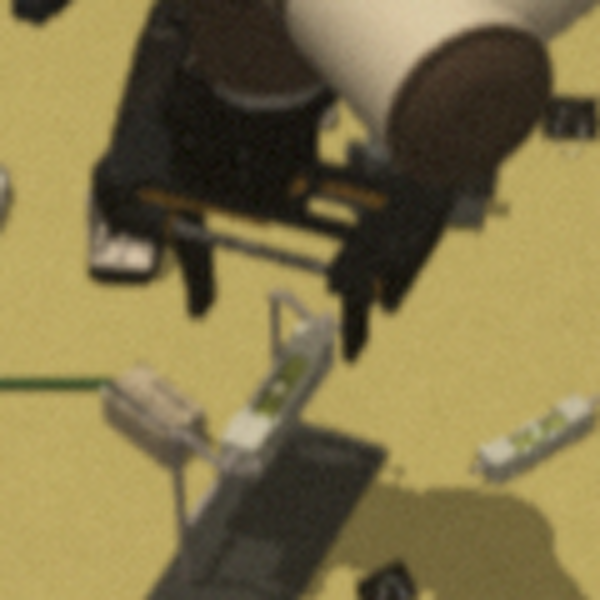

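The fingers at (198,310) and (355,355) in the crop straddle the level's centre at (280,385). I'll descend and grip.

Request:
jog_arm([
  [-1,0,0,0.03,0,0,0],
  [-1,0,0,0.05,0,0,0],
  [-1,0,0,0.06,0,0,0],
  [-1,0,0,0.065,0,0,0],
  [-1,0,0,0.065,0,0,0],
  [0.2,0,0,0.065,0,0,0],
  [0.6,0,0,0.065,0,0,0],
  [1,0,0,0.065,0,0,0],
  [1,0,0,0.065,0,0,0],
  [1,0,0,0.065,0,0,0],
])

```text
time_s: 2.85
tcp_pos: [0.5901, 0.2689, 0.1074]
ee_rot: [[-0.192, -0.981, 0.001], [-0.981, 0.192, 0.001], [-0.001, -0.001, -1.0]]
wrist_force: [0.1, 0.1, -0.2]
gripper_width: 0.709
```

```bash
python3 -c "
from h import *
st()"
```

```text
2.85 [0.5901 0.2689 0.1074] psi -101.06 F [ 0.11  0.07 -0.21] M [ 0.09 -0.04 -0.03] w 0.709 [ 38.8  29.7  -4.6   0.  -55.6 -49.8]
```

Request:
jog_arm([
  [1,0,0,0,0,0,0],
  [1,0,0,0,0,0,0],
  [1,0,0,0,0,0,0],
  [1,0,0,0,0,0,0],
  [1,0,0,0,0,0,0],
  [1,0,0,0,0,0,0],
  [1,0,0,0,0,0,0],
  [1,0,0,0,0,0,0],
  [1,0,0,0,0,0,0],
  [1,0,0,0,0,0,0],
])

```text
time_s: 3.68
tcp_pos: [0.5904, 0.2689, 0.1069]
ee_rot: [[-0.192, -0.981, 0.001], [-0.981, 0.192, 0.001], [-0.001, -0.001, -1.0]]
wrist_force: [2.5, 0.2, 0.3]
gripper_width: 0.273
```

```bash
python3 -c "
from h import *
st()"
```

```text
3.68 [0.5904 0.2689 0.1069] psi -101.06 F [2.55 0.23 0.27] M [ 0.05 -0.82 -0.07] w 0.273 [ 38.8  29.7  -4.6   0.  -55.6 -49.8]
```

Request:
jog_arm([
  [1,0,0,-0.005,0,0,0],
  [1,0,0,-0.012,0,0,0],
  [1,0,0,-0.022,0,0,0],
  [1,0,0,-0.035,0,0,0],
  [1,0,0,-0.05,0,0,0],
  [1,0,0,-0.065,0,0,0],
  [1,0,0,-0.075,0,0,0],
  [1,0,0,-0.08,0,0,0],
  [1,0,0,-0.08,0,0,0],
  [1,0,0,-0.08,0,0,0],
])

```text
time_s: 4.52
tcp_pos: [0.5894, 0.2686, 0.1863]
ee_rot: [[-0.192, -0.981, -0.001], [-0.981, 0.192, -0.0], [0.0, 0.001, -1.0]]
wrist_force: [-0.6, 0.5, -2.9]
gripper_width: 0.273
```

```bash
python3 -c "
from h import *
st(); goto([.571,-.165,.15],-86.9)
c=cap('side');crop(c,'s4.png',170,290,150,270,5)
c=cap('top');crop(c,'t4.png',140,235,130,200,8)"
```

```text
4.52 [0.5894 0.2686 0.1863] psi -101.07 F [-0.59  0.5  -2.88] M [ 0.05 -0.05  0.02] w 0.273 [ 38.8  25.7   0.9  -0.  -65.3 -49.8]
d [ 0.4291 -0.0653  0.0363] w [ 1.000e-03 -1.000e-04 -2.473e-01]
```

View pics/s4.png

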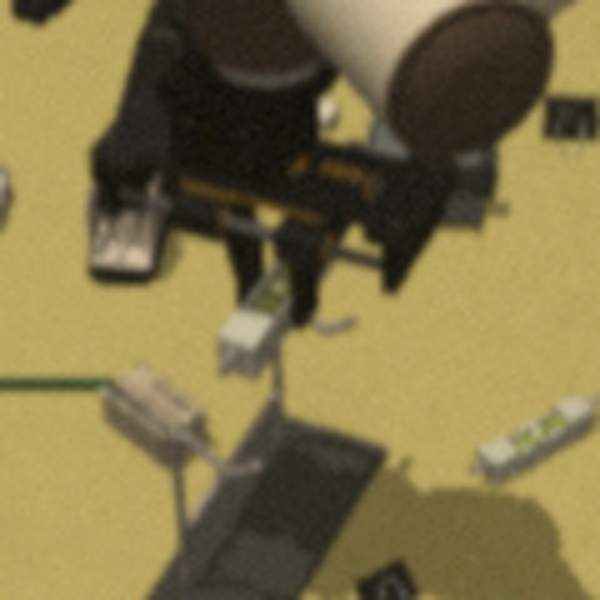

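View pics/t4.png

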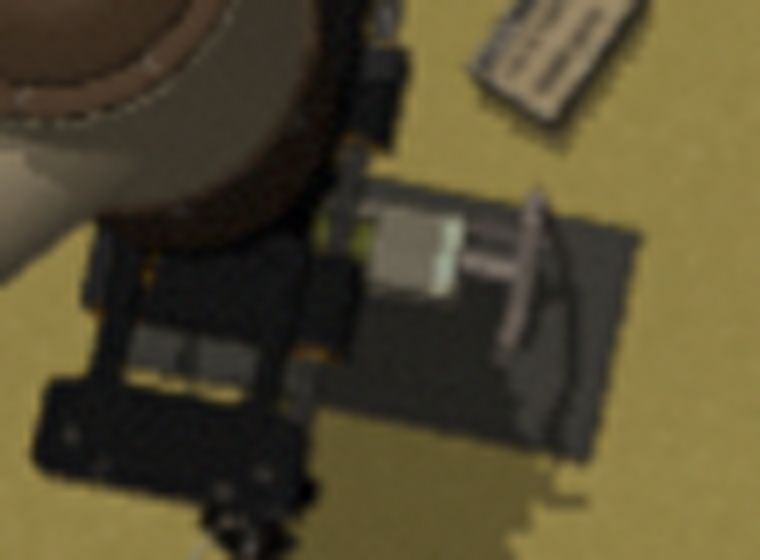

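Request:
jog_arm([
  [1,0.427,-0.065,0.03,0,0,-0.247],
  [1,0.427,-0.065,0.03,0,0,-0.247],
  [1,0.427,-0.065,0.03,0,0,-0.247],
  [1,0.427,-0.065,0.03,0,0,-0.247],
  [1,0.427,-0.065,0.03,0,0,-0.247],
  [1,0.427,-0.065,0.03,0,0,-0.247],
  [1,0.427,-0.065,0.03,0,0,-0.247],
  [1,0.427,-0.065,0.03,0,0,-0.247],
  [1,0.427,-0.065,0.03,0,0,-0.247],
  [1,0.427,-0.065,0.03,0,0,-0.247],
])

```text
time_s: 5.45
tcp_pos: [0.5715, -0.1485, 0.1569]
ee_rot: [[0.054, -0.999, -0.002], [-0.999, -0.054, 0.0], [-0.0, 0.002, -1.0]]
wrist_force: [0.8, 0.5, -2.3]
gripper_width: 0.276
```

```bash
python3 -c "
from h import *
st(); goto([.571,-.163,.08],-86.9,-.045)"
```

```text
5.45 [ 0.5715 -0.1485  0.1569] psi -86.9 F [ 0.85  0.5  -2.33] M [ 0.09 -0.19 -0.02] w 0.276 [  1.1  21.8  -9.9  -0.  -58.4   2. ]
d [0.0145 0.0012 0.0769] w [ 0.0016 -0.0448  0.    ]
```

Request:
jog_arm([
  [1,0.0145,0,0.03,0,-0.045,0],
  [1,0.0145,0,0.06,0,-0.045,0],
  [1,0.0145,0,0.08,0,-0.045,0],
  [1,0.0145,0,0.09,0,-0.045,0],
  [1,0.0145,0,0.097,0,-0.045,0],
  [1,0.0145,0,0.097,0,-0.045,0],
  [1,0.0145,0,0.097,0,-0.045,0],
  [1,0.0145,0,0.097,0,-0.045,0],
  [1,0.0145,0,0.097,0,-0.045,0],
  [1,0.0145,0,0.097,0,-0.045,0],
])

```text
time_s: 6.28
tcp_pos: [0.5739, -0.1608, 0.0621]
ee_rot: [[0.055, -0.999, -0.0], [-0.998, -0.055, 0.045], [-0.045, -0.002, -0.999]]
wrist_force: [0.3, -0.1, -3.3]
gripper_width: 0.273
```

```bash
python3 -c "
from h import *
st(); goto([.571,-.163,.048],-86.9,-.045)
c=cap('side');crop(c,'s5.png',200,300,110,210,6)
c=cap('top');crop(c,'t5.png',285,415,130,210,6)"
```

```text
6.28 [ 0.5739 -0.1608  0.0621] psi -86.86 F [ 0.31 -0.1  -3.34] M [-0.06 -0.09  0.01] w 0.273 [ -1.5  28.6 -13.2  -3.4 -48.3   6.9]
d [0.0026 0.0031 0.0139] w [-0.0023 -0.0003  0.0006]
```

View pics/s5.png

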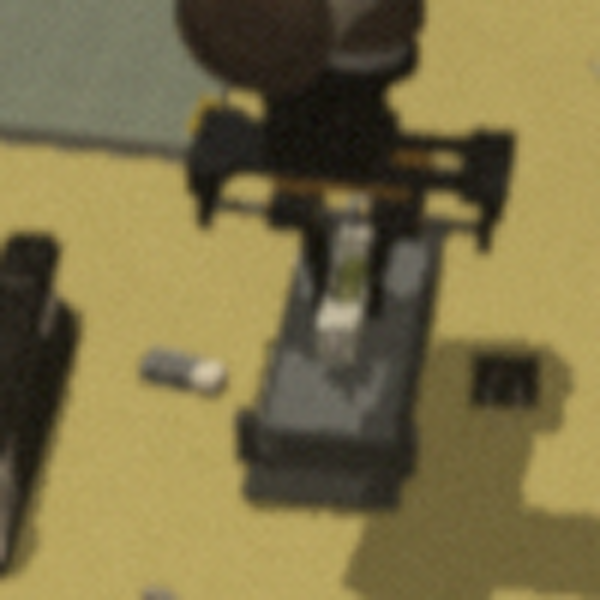

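View pics/t5.png

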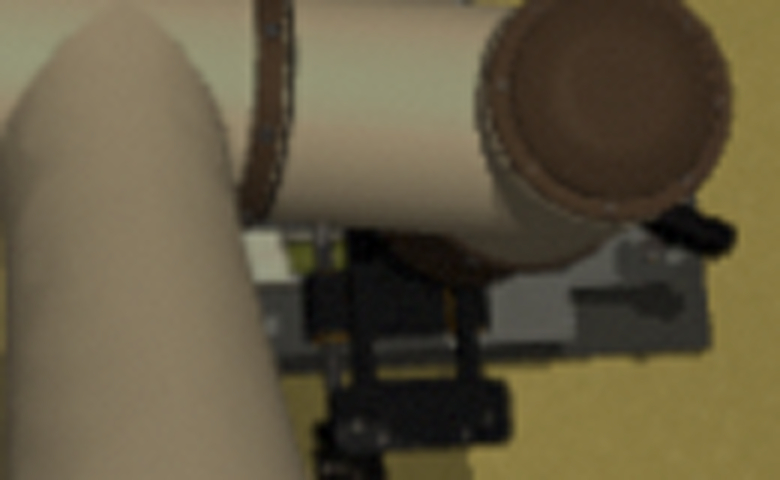

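Level is aligned over the shelf, at about (345,280) in the side crop. Lowering gently.

Request:
jog_arm([
  [1,0.0025,0.002,0.004,0,0,0],
  [1,0.0025,0.002,0.006,0,0,0],
  [1,0.0025,0.002,0.008,0,0,0],
  [1,0.0025,0.002,0.01,0,0,0],
  [1,0.0025,0.002,0.011,0,0,0],
  [1,0.0025,0.002,0.012,0,0,0],
  [1,0.0025,0.002,0.013,0,0,0],
  [1,0.0025,0.002,0.013,0,0,0],
  [1,0.0025,0.002,0.013,0,0,0],
  [1,0.0025,0.002,0.013,0,0,0],
])

```text
time_s: 7.22
tcp_pos: [0.5714, -0.1631, 0.0478]
ee_rot: [[0.054, -0.999, -0.002], [-0.998, -0.054, 0.045], [-0.045, -0.0, -0.999]]
wrist_force: [-0.6, 1.0, -2.9]
gripper_width: 0.273
```

```bash
python3 -c "
from h import *
st()"
```

```text
7.22 [ 0.5714 -0.1631  0.0478] psi -86.9 F [-0.63  0.97 -2.91] M [-0.05 -0.05 -0.02] w 0.273 [ -1.7  29.5 -14.1  -3.5 -46.6   7.3]
```

Request:
jog_arm([
  [1,0,0,0.0005,0,0,0],
  [1,0,0,0.001,0,0,0],
  [1,0,0,0.0015,0,0,0],
  [1,0,0,0.002,0,0,0],
  [1,0,0,0.0025,0,0,0],
  [1,0,0,0.0025,0,0,0],
  [1,0,0,0.0025,0,0,0],
  [1,0,0,0.0025,0,0,0],
  [1,0,0,0.0025,0,0,0],
  [1,0,0,0.0025,0,0,0],
])

```text
time_s: 8.05
tcp_pos: [0.5713, -0.163, 0.046]
ee_rot: [[0.054, -0.999, -0.002], [-0.998, -0.054, 0.045], [-0.045, -0.0, -0.999]]
wrist_force: [-2.4, 0.8, 5.1]
gripper_width: 0.275
```

```bash
python3 -c "
from h import *
st()"
```

```text
8.05 [ 0.5713 -0.163   0.046 ] psi -86.89 F [-2.4   0.84  5.1 ] M [0.41 0.74 0.  ] w 0.275 [ -1.7  29.7 -14.2  -3.5 -46.4   7.3]
```

Contact at about 8 N. Next I'll open part way, to stay clear of the lip, and retreat.

Request:
jog_arm([
  [0.15,0,0,0,0,0,0],
  [0.15,0,0,0,0,0,0],
  [0.15,0,0,0,0,0,0],
  [0.15,0,0,0,0,0,0],
  [0.15,0,0,0,0,0,0],
  [0.15,0,0,-0.01,0,0,0],
  [0.15,0,0,-0.03,0,0,0],
  [0.15,0,0,-0.06,0,0,0],
  [0.15,0,0,-0.09,0,0,0],
  [0.15,0,0,-0.1,0,0,0],
])

```text
time_s: 8.88
tcp_pos: [0.5743, -0.1683, 0.1509]
ee_rot: [[0.055, -0.998, 0.006], [-0.998, -0.055, 0.043], [-0.042, -0.009, -0.999]]
wrist_force: [0.5, -0.3, 0.9]
gripper_width: 0.428
```

```bash
python3 -c "
from h import *
st()
goto([.584,-.311,.14],-112)
c=cap('side');crop(c,'s6.png',200,300,110,210,6)
c=cap('top','t6f.png');crop(c,'t6.png',285,415,130,210,6)"
```

```text
8.88 [ 0.5743 -0.1683  0.1509] psi -86.83 F [ 0.46 -0.33  0.89] M [-0.05 -0.13  0.03] w 0.428 [ -2.2  23.   -7.9  -2.9 -58.9   6.8]
d [ 0.1433 -0.0018  0.0049] w [0.0006 0.0435 0.4391]
```

View pics/s6.png

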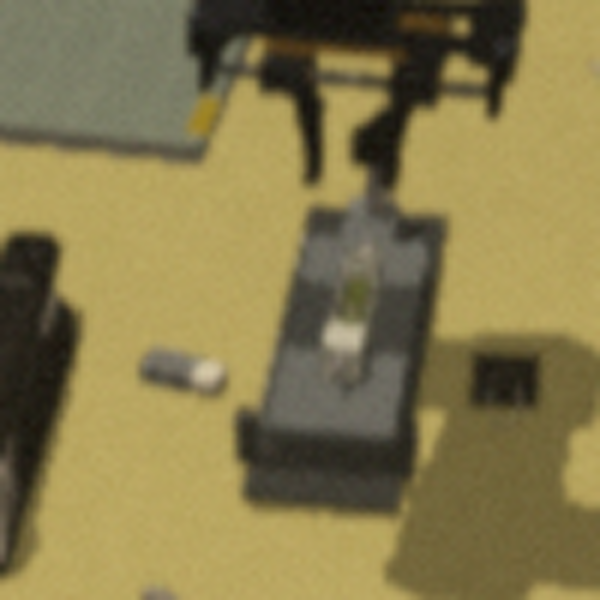

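Request:
jog_arm([
  [-0.2,0.143,-0.002,0.005,0,0.0435,0.44],
  [-0.2,0.143,-0.002,0.005,0,0.0435,0.44],
  [-0.2,0.143,-0.002,0.005,0,0.0435,0.44],
  [-0.2,0.143,-0.002,0.005,0,0.0435,0.44],
  [-0.2,0.143,-0.002,0.005,0,0.0435,0.44],
  [-0.2,0.143,-0.002,0.005,0,0.0435,0.44],
  [-0.2,0.143,-0.002,0.005,0,0.0435,0.44],
  [-0.2,0.143,-0.002,0.005,0,0.0435,0.44],
  [-0.2,0.143,-0.002,0.005,0,0.0435,0.44],
  [-0.2,0.143,-0.002,0.005,0,0.0435,0.44],
])

```text
time_s: 9.82
tcp_pos: [0.5815, -0.3087, 0.1341]
ee_rot: [[-0.375, -0.927, -0.009], [-0.927, 0.375, 0.002], [0.001, 0.009, -1.0]]
wrist_force: [-0.1, 0.7, 0.2]
gripper_width: 0.599
```

```bash
python3 -c "
from h import *
st()
goto([.584,-.311,.08],-112.7)
c=cap('side');crop(c,'s7.png',200,300,90,190,6)
c=cap('top','t7f.png');crop(c,'t7.png',285,415,130,210,6)"
```

```text
9.82 [ 0.5815 -0.3087  0.1341] psi -112.01 F [-0.09  0.68  0.19] M [ 0.1  -0.08  0.03] w 0.599 [-13.9  29.4  -0.8  -0.  -60.3  -8.1]
d [ 0.0011 -0.0036  0.054 ] w [ 0.0093 -0.0013  0.0121]
```

View pics/s7.png

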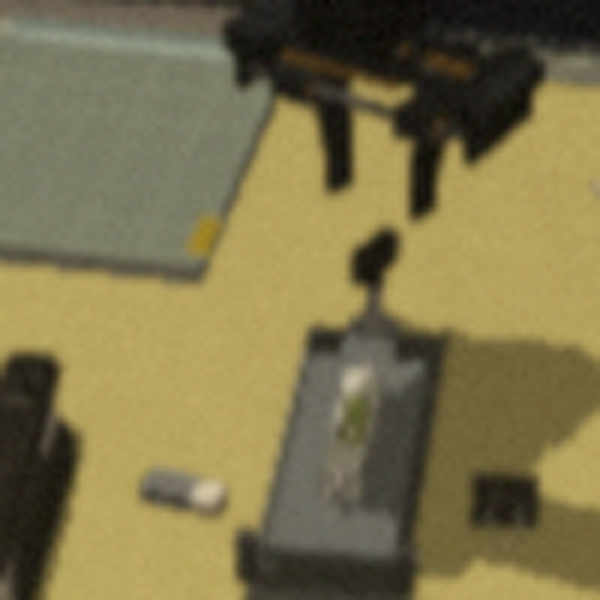

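View pics/t7.png

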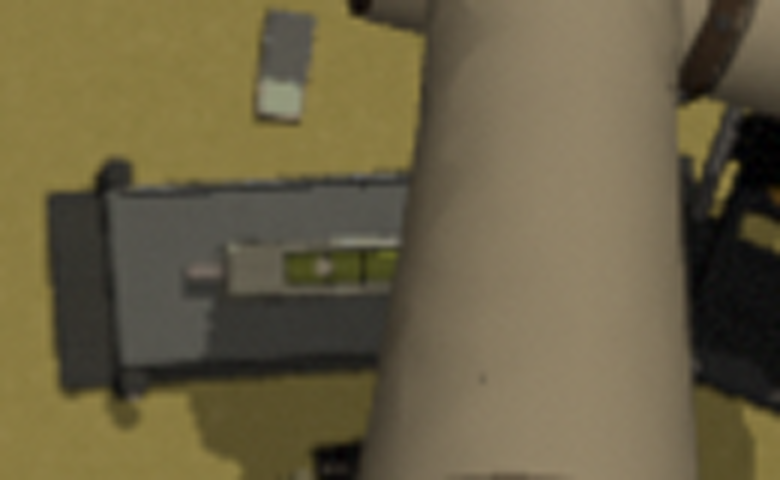

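The bubble is at (322,267) in the top crop, toward the hinge end. That is about 10 mm off centre, so roughly 1 rad of turn is needed. I'll check the wing's position against both views before gripping it.

```bash
python3 - <<'E'
from h import *
s=cap('side');t=cap('top')
S7=lambda p:cu(p,200,90,6)
print('wing px side',S7((376,258)),'proj',proj(s,[.584,-.311,.09]),proj(s,[.586,-.314,.09]))
print(onz(s,*S7((376,258)),.09))
print('tcp', sense()['tcp_pos'], onz(s,*S7((381,199)),.134))
E
```

```text
wing px side (262.25, 132.58333333333334) proj [262.66158356 132.41834949] [262.29067638 131.94763095]
[ 0.58535227 -0.30951742  0.09      ]
tcp [ 0.58141024 -0.30936244  0.1339421 ] [ 0.58321267 -0.31036387  0.134     ]
```

Request:
jog_arm([
  [-0.2,0,-0.0018,0.01,0,0,0.012],
  [-0.2,0,-0.0018,0.03,0,0,0.012],
  [-0.2,0,-0.0018,0.045,0,0,0.012],
  [-0.2,0,-0.0018,0.053,0,0,0.012],
  [-0.2,0,-0.0018,0.053,0,0,0.012],
  [0.2,0,-0.0018,0.053,0,0,0.012],
  [0.4,0,-0.0018,0.053,0,0,0.012],
  [0.5,0,-0.0018,0.053,0,0,0.012],
  [0.6,0,-0.0018,0.053,0,0,0.012],
  [0.6,0,-0.0018,0.053,0,0,0.012],
])

```text
time_s: 10.85
tcp_pos: [0.5828, -0.3105, 0.0815]
ee_rot: [[-0.387, -0.922, -0.008], [-0.922, 0.387, 0.002], [0.001, 0.008, -1.0]]
wrist_force: [-0.8, -0.2, 0.3]
gripper_width: 0.309
```

```bash
python3 -c "
from h import *
st()
c=cap('side');crop(c,'s8.png',200,300,90,190,6)"
```

```text
10.85 [ 0.5828 -0.3105  0.0815] psi -112.8 F [-0.82 -0.19  0.3 ] M [ 0.06 -0.08 -0.01] w 0.309 [-14.   32.4  -3.8   0.  -54.2  -8.8]
```

View pics/s8.png

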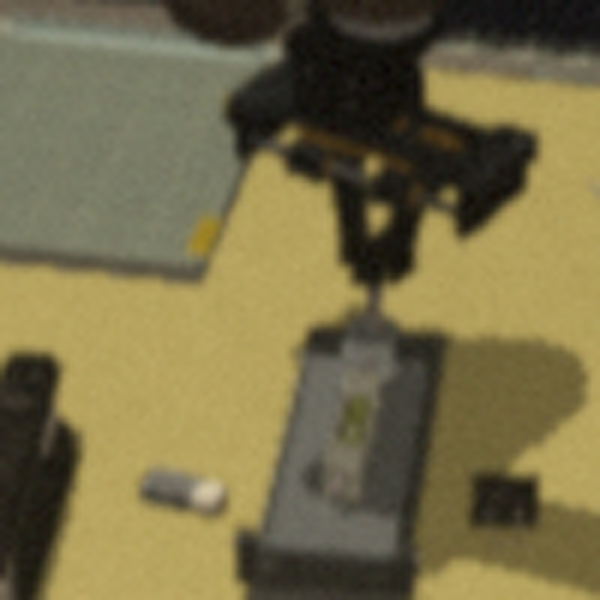

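Fingers straddle the wing. Closing.

Request:
jog_arm([
  [0.8,0,0,0,0,0,0],
  [1,0,0,0,0,0,0],
  [1,0,0,0,0,0,0],
  [1,0,0,0,0,0,0],
  [1,0,0,0,0,0,0],
  [1,0,0,0,0,0,0],
  [1,0,0,0,0,0,0],
  [1,0,0,0,0,0,0],
  [1,0,0,0,0,0,0],
  [1,0,0,0,0,0,0],
])

```text
time_s: 11.73
tcp_pos: [0.5845, -0.3112, 0.0812]
ee_rot: [[-0.388, -0.922, -0.005], [-0.922, 0.388, 0.001], [0.001, 0.004, -1.0]]
wrist_force: [4.5, -3.6, -2.1]
gripper_width: 0.16
```

```bash
python3 -c "
from h import *
st()
c=cap('top');crop(c,'t9.png',300,400,140,200,8)"
```

```text
11.73 [ 0.5845 -0.3112  0.0812] psi -112.81 F [ 4.5  -3.58 -2.08] M [-0.78 -1.36 -0.17] w 0.16 [-14.   32.5  -3.7   0.  -54.   -8.8]
```

View pics/t9.png

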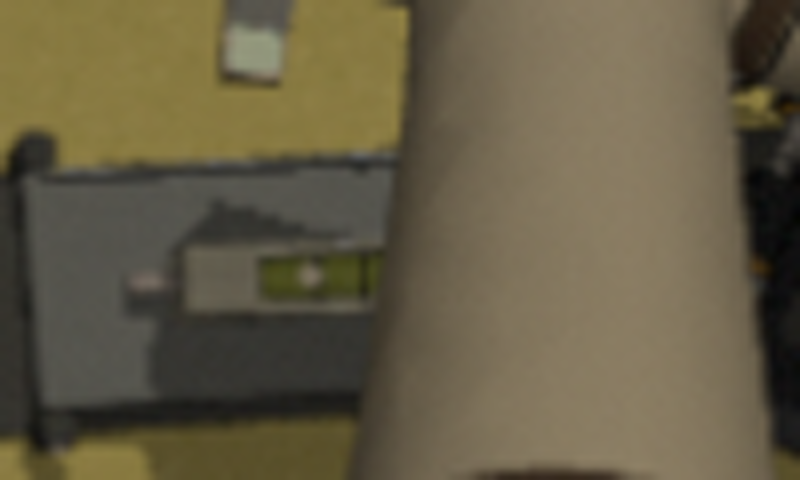

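Wing gripped (13.9 mm). The bubble at (312,275) in the crop is about 32 px, or 10.7 mm, from the vial middle (~344). That works out to about 0.95 rad; I'll turn 0.9 first.

Request:
jog_arm([
  [1,0,-0.0015,0,0,0,0.1],
  [1,0,-0.0015,0,0,0,0.2],
  [1,0,-0.0015,0,0,0,0.3],
  [1,0,-0.0015,0,0,0,0.4],
  [1,0,-0.0015,0,0,0,0.5],
  [1,0,-0.0015,0,0,0,0.6],
  [1,0,-0.0015,0,0,0,0.7],
  [1,0,-0.0015,0,0,0,0.8],
  [1,0,-0.0015,0,0,0,0.9],
  [1,0,-0.0015,0,0,0,0.9],
])

```text
time_s: 12.62
tcp_pos: [0.5845, -0.311, 0.0812]
ee_rot: [[-0.963, -0.268, -0.008], [-0.268, 0.963, 0.002], [0.007, 0.004, -1.0]]
wrist_force: [0.9, -1.0, 0.8]
gripper_width: 0.159
```

Request:
jog_arm([
  [1,0,0,0,0,0,0],
  [1,0,0,0,0,0,0],
  [1,0,0,0,0,0,0],
  [1,0,0,0,0,0,0],
  [1,0,0,0,0,0,0],
  [1,0,0,0,0,0,0],
  [1,0,0,0,0,0,0],
  [1,0,0,0,0,0,0],
  [1,0,0,0,0,0,0],
  [1,0,0,0,0,0,0],
])

```text
time_s: 13.45
tcp_pos: [0.5844, -0.311, 0.0811]
ee_rot: [[-0.963, -0.27, -0.008], [-0.27, 0.963, 0.002], [0.007, 0.004, -1.0]]
wrist_force: [5.1, -0.2, 3.1]
gripper_width: 0.155
```

```bash
python3 -c "
from h import *
st()
c=cap('top');crop(c,'t10.png',300,400,140,200,8)
c=cap('side');crop(c,'s10.png',240,280,140,190,12)"
```

```text
13.45 [ 0.5844 -0.311   0.0811] psi -164.34 F [ 5.1  -0.18  3.08] M [ 0.24 -1.27 -0.11] w 0.155 [-14.   32.6  -3.6   0.  -54.3 -60.3]
```

View pics/t10.png

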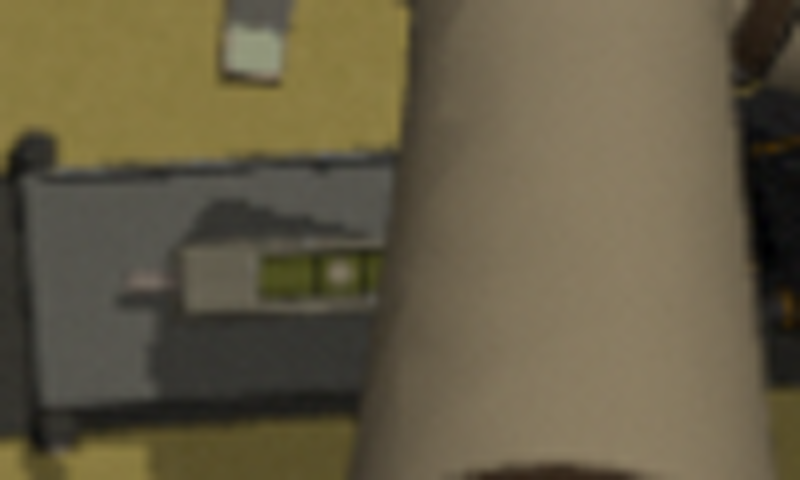

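View pics/s10.png

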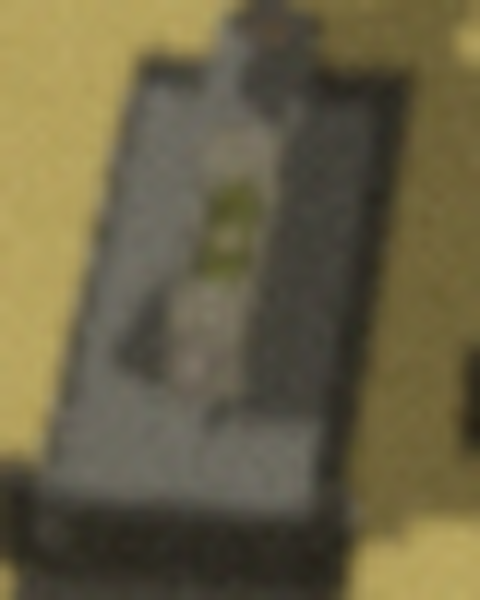

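The bubble at (340,273) now sits between the rings (~318 and ~368). I'll measure it more finely.

```bash
cat > bub.py <<'E'
from h import *
def prof(n=4,v0=172,v1=176,u0=328,u1=352):
    acc=0
    for _ in range(n): acc=acc+cap('top')['frame'].astype(float)
    im=acc/n
    p=im[v0:v1,u0:u1]
    return im,p
im,p=prof()
print('blue ',p[:,:,2].mean(0).round(0).astype(int).tolist())
print('green',p[:,:,1].mean(0).round(0).astype(int).tolist())
E
python3 bub.py
```

```text
blue  [78, 78, 79, 82, 55, 32, 31, 31, 31, 31, 30, 22, 31, 62, 73, 58, 36, 22, 28, 35, 44, 51, 56, 62]
green [93, 93, 93, 96, 81, 71, 72, 72, 73, 74, 72, 51, 67, 89, 96, 87, 75, 52, 68, 61, 58, 65, 72, 79]
```

Ring dips are at columns 339.1 and 345.1 and the bubble centroid is at 342.0, so it's about 0.2 mm from the middle. I'll release the wing and rise.

Request:
jog_arm([
  [0.6,0,0,0,0,0,0],
  [0.4,0,0,0,0,0,0],
  [0.2,0,0,0,0,0,0],
  [0.0,0,0,0,0,0,0],
  [0.0,0,0,0,0,0,0],
  [0.0,0,0,-0.01,0,0,0],
  [0.0,0,0,-0.03,0,0,0],
  [0.0,0,0,-0.06,0,0,0],
  [0.0,0,0,-0.075,0,0,0],
  [0.0,0,0,-0.08,0,0,0],
])

```text
time_s: 14.58
tcp_pos: [0.5862, -0.3119, 0.1652]
ee_rot: [[-0.963, -0.27, -0.003], [-0.27, 0.963, -0.0], [0.003, 0.001, -1.0]]
wrist_force: [-0.1, -0.2, 0.3]
gripper_width: 0.497
```

```bash
python3 -c "
from h import *
S=st()
c=cap('top');crop(c,'t11.png',300,400,140,200,8)
print('pad',onz(c,*cu((220,278),300,140,8),.071))
goto([.569,-.123,.14],-87)"; python3 bub.py
```

```text
14.58 [ 0.5862 -0.3119  0.1652] psi -164.33 F [-0.09 -0.18  0.32] M [ 0.02 -0.26 -0.03] w 0.497 [-14.1  28.2   1.9   0.1 -63.9 -60.3]
pad [ 0.56813209 -0.12244777  0.071     ]
d [-0.0349  0.1861  0.0244] w [ 0.0042 -0.0024 -1.35  ]
blue  [79, 79, 80, 83, 55, 32, 31, 31, 32, 30, 30, 22, 32, 65, 74, 59, 36, 21, 28, 31, 33, 34, 35, 37]
green [94, 94, 94, 98, 82, 72, 73, 73, 74, 74, 72, 52, 68, 92, 97, 88, 75, 52, 69, 77, 79, 82, 84, 89]
```

View pics/t11.png

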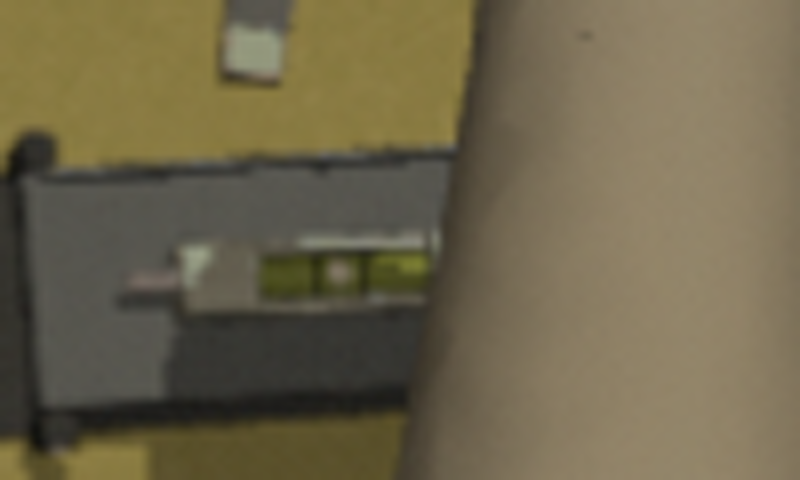

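Bubble unchanged and centred. Moving over the hinge-end pad at (0.569, -0.123) with fingers shut.

Request:
jog_arm([
  [1,-0.035,0.186,0.01,0.004,-0.002,-1.35],
  [1,-0.035,0.186,0.02,0.004,-0.002,-1.35],
  [1,-0.035,0.186,0.024,0.004,-0.002,-1.35],
  [1,-0.035,0.186,0.024,0.004,-0.002,-1.35],
  [1,-0.035,0.186,0.024,0.004,-0.002,-1.35],
  [1,-0.035,0.186,0.024,0.004,-0.002,-1.35],
  [1,-0.035,0.186,0.024,0.004,-0.002,-1.35],
  [1,-0.035,0.186,0.024,0.004,-0.002,-1.35],
  [1,-0.035,0.186,0.024,0.004,-0.002,-1.35],
  [1,-0.035,0.186,0.024,0.004,-0.002,-1.35],
])

```text
time_s: 15.67
tcp_pos: [0.5669, -0.1223, 0.1357]
ee_rot: [[-0.041, -0.999, -0.009], [-0.999, 0.041, 0.002], [-0.001, 0.009, -1.0]]
wrist_force: [-0.5, 0.5, 0.9]
gripper_width: 0.011
```

```bash
python3 -c "
from h import *
S=st()
goto([.569,-.123,.09],-87)"
```

```text
15.67 [ 0.5669 -0.1223  0.1357] psi -92.38 F [-0.46  0.46  0.86] M [ 0.07 -0.08 -0.  ] w 0.011 [  3.8  22.3 -12.5  -0.2 -55.7  -6. ]
d [ 0.0007 -0.0025  0.0456] w [ 0.0091  0.0016 -0.0939]
```

Request:
jog_arm([
  [1,0.001,-0.002,0.01,0.009,0,-0.094],
  [1,0.001,-0.002,0.03,0.009,0,-0.094],
  [1,0.001,-0.002,0.045,0.009,0,-0.094],
  [1,0.001,-0.002,0.052,0.009,0,-0.094],
  [1,0.001,-0.002,0.055,0.009,0,-0.094],
  [1,0.001,-0.002,0.058,0.009,0,-0.094],
  [1,0.001,-0.002,0.06,0.009,0,-0.094],
  [1,0.001,-0.002,0.06,0.009,0,-0.094],
  [1,0.001,-0.002,0.06,0.009,0,-0.094],
  [1,0.001,-0.002,0.06,0.009,0,-0.094],
])

```text
time_s: 16.5
tcp_pos: [0.57, -0.1235, 0.0779]
ee_rot: [[0.046, -0.999, 0.005], [-0.999, -0.046, 0.002], [-0.001, -0.005, -1.0]]
wrist_force: [-0.3, -0.2, -0.9]
gripper_width: 0.006
```

```bash
python3 -c "
from h import *
S=st()
c=cap('side');crop(c,'s12.png',220,300,110,190,7)
c=cap('top');crop(c,'t12.png',300,400,140,200,8)"
```

```text
16.5 [ 0.57   -0.1235  0.0779] psi -87.35 F [-0.3  -0.2  -0.85] M [ 0.08 -0.05  0.03] w 0.006 [  3.6  26.  -16.3  -0.1 -47.5  -0.9]
```

View pics/s12.png

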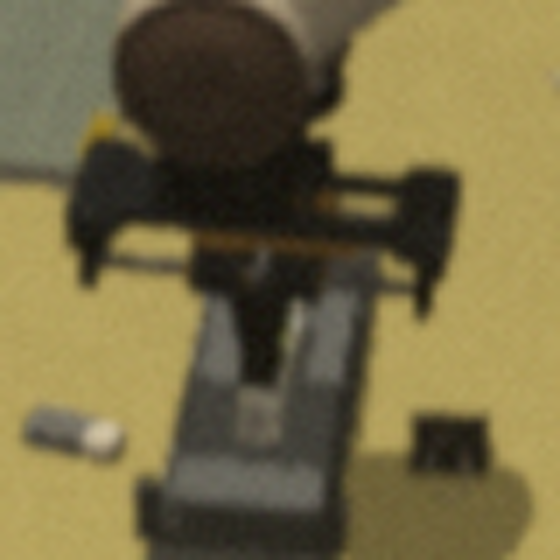

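View pics/t12.png

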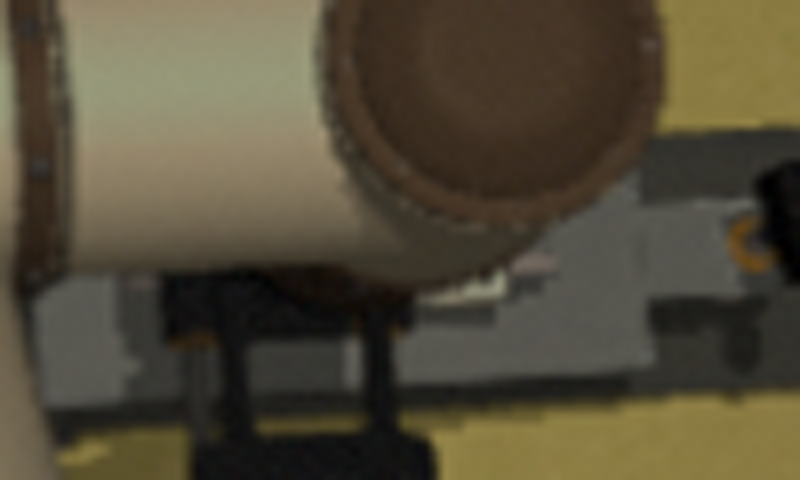

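The shut fingers are over the hinge-end block (side crop ~(260,385)). Lowering in small steps while watching the force.

Request:
jog_arm([
  [1,0,0,0.002,0,0,0],
  [1,0,0,0.003,0,0,0],
  [1,0,0,0.004,0,0,0],
  [1,0,0,0.005,0,0,0],
  [1,0,0,0.006,0,0,0],
  [1,0,0,0.007,0,0,0],
  [1,0,0,0.0075,0,0,0],
  [1,0,0,0.0075,0,0,0],
  [1,0,0,0.0075,0,0,0],
  [1,0,0,0.0075,0,0,0],
])

```text
time_s: 17.43
tcp_pos: [0.5696, -0.1235, 0.0737]
ee_rot: [[0.048, -0.999, 0.004], [-0.999, -0.048, 0.001], [-0.0, -0.004, -1.0]]
wrist_force: [-7.7, 2.3, 19.5]
gripper_width: 0.002
```

```bash
python3 -c "
from h import *
S=st()"
```

```text
17.43 [ 0.5696 -0.1235  0.0737] psi -87.27 F [-7.7   2.33 19.46] M [ 1.1   2.17 -0.02] w 0.002 [  3.7  26.3 -16.6  -0.  -46.9  -0.9]
```

Contact at 19.5 N, with 7.7 N sideways. I'll ease both a little and hold.

Request:
jog_arm([
  [1,0,0.0005,-0.0003,0,0,0],
  [1,0,0.001,-0.0005,0,0,0],
  [1,0,0.001,-0.0005,0,0,0],
  [1,0,0.001,-0.0005,0,0,0],
  [1,0,0.001,-0.0005,0,0,0],
  [1,0,0.001,-0.0005,0,0,0],
  [1,0,0.001,-0.0005,0,0,0],
  [1,0,0.001,-0.0005,0,0,0],
  [1,0,0.001,-0.0005,0,0,0],
  [1,0,0.001,-0.0005,0,0,0],
])

```text
time_s: 18.27
tcp_pos: [0.5695, -0.1235, 0.0737]
ee_rot: [[0.048, -0.999, 0.006], [-0.999, -0.048, 0.001], [-0.0, -0.006, -1.0]]
wrist_force: [-4.2, 3.1, 14.7]
gripper_width: 0.003
```

```bash
python3 -c "
from h import *
S=st()
c=cap('side');crop(c,'s13.png',220,300,110,190,7)
c=cap('top','t13.png')
st()"
```

```text
18.27 [ 0.5695 -0.1235  0.0737] psi -87.27 F [-4.21  3.15 14.68] M [ 1.    1.37 -0.03] w 0.003 [  3.7  26.2 -16.7  -0.  -46.7  -0.9]
18.37 [ 0.5696 -0.1235  0.0737] psi -87.28 F [-4.02  2.7  15.13] M [ 0.94  1.37 -0.02] w 0.004 [  3.7  26.2 -16.7  -0.  -46.7  -0.9]
```

View pics/s13.png

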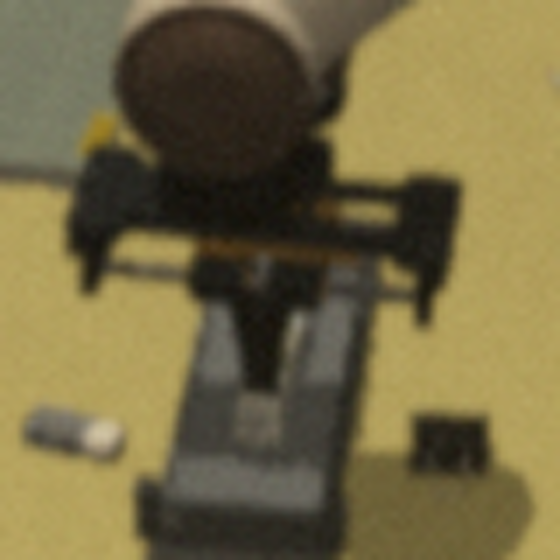

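View pics/t13.png

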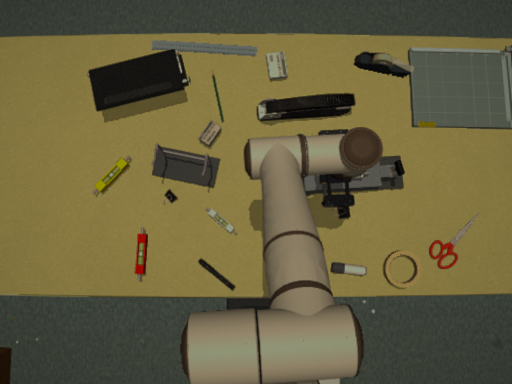

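```bash
python3 -c "
from h import *
st(); print(finish_job())"
```

```text
18.37 [ 0.5696 -0.1235  0.0737] psi -87.28 F [-4.02  2.7  15.13] M [ 0.94  1.37 -0.02] w 0.004 [  3.7  26.2 -16.7  -0.  -46.7  -0.9]
the job is handed in; nothing more can be done
None
```

I did every step in the order asked and handed the job in at 18.4 s, with the level held pressed on the shelf. The one thing I could not check is the bubble during the press, because the arm and fingers hid the vial from both cameras.

- **Placing:** I lifted the level off the rack hooks and laid it lengthwise on the shelf. Its centre measured about (0.570, -0.165), within a few mm of the shelf's middle, and I let go of it there.
- **Levelling:** I turned the wing 0.9 rad clockwise. The bubble then sat about 0.2 mm from the vial's middle in the top view, and the reading was the same after I released the wing.
- **Pressing:** The shut fingers are on the hinge-end block, pushing down at a steady 15 N. This began at 19.5 N with 7.7 N sideways, which I eased to about 5 N sideways. Since pressing doesn't move the shelf, I expect the bubble to be still centred.
- **Other things:** The last top view showed the visible bystanders where they were; the eraser and larger clip were at least partly hidden by the arm there, but the side view showed them in place.

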